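# Close up a bench fume extractor after a filter change

### The arm

A 6-joint arm with a two-finger parallel gripper is mounted at the origin on the work surface. World frame = base frame: x ahead of the robot, y to its left, z up, the work surface at z = 0. Lengths are in m, angles in rad, forces in N, time in s.
With the tool pointing down it reaches from about 0.3 to 0.875 m from the base axis. Payload 6.4 kg.
Tool frame: the origin (TCP) lies at the centre of the arm's flange, where the gripper is bolted on; the fingertips stand 173 mm ahead of it and the grasp point (between the pads) lies ctrl.grip_point_offset ahead of it (ctrl.grip_point_offset is the distance from the TCP to the grasp point, in m); z points along the fingers, y is the direction in which the jaws open and shut (so a half turn about z gives the same grasp; the last joint's range is limited). The gripper opens to 85 mm and grips with 20 to 120 N. Pads are 22 mm wide; open, the fingers measure 114 mm over their backs; the gripper's body (76 mm by 85 mm) begins 54 mm behind the grasp point. The pads swing forward as they close: fully open they stand 13 mm farther back than shut.
Start: joints at [1.104, 0.181, 1.607, -0, 1.354, -0.206], TCP at [0.148, 0.556, 0.405] pointing down, gripper open.
Joint ranges: [-2.99, 2.99], [-0.89, 2.07], [0.3, 2.58], [-1.14, 4.28], [0, 2.63], [-3.12, 3.12]. Speed limits (rad/s): [2.57, 2.57, 3.01, 3.14, 3.14, 3.14].

### API

Orientations are given as a unit quaternion [w, x, y, z].
In Python, from bench import ctrl, cams, boxes_of, landmark_of gives the robot as it stands.
- The arm moves only by the shell command python3 -m handwheel 'ROWS'. ROWS is JSON, a list of rows, each an object with "offset": the shift along the tool's x, y, z in m, a list of three; "spin": the turn about the tool's z in degrees; "grip": the opening, from 0 (shut) to 1 (fully open). A call has 1 to 20 rows; each row is the pose to reach, as a shift and turn from the pose commanded when the call began, along the tool's axes at that moment; what a row does not reach only later rows make up. A row lasts 1/8 s, in which the tool goes at most 62.5 mm and 10.7 degrees, less where a joint would pass 70% of its speed; a pose out of reach is approached as far as the arm can. A call with a gripper value outside its range is refused whole. The fingers move at their own pace and stop on an object; the grip force is fixed at half the most. Time passes only in rows, so rows that repeat a pose let the fingers close. It gives the time, the measured TCP pose, the force and the opening at its end, in the units of the state.
- ctrl.get_obs(): the state, without advancing time (a new reading comes with each control period).
- cams.camera(name): name is "side" or "top"; returns a dict with "color" (384x512x3 uint8, red, green, blue), "camera_matrix" (3x3 intrinsics, pixels), "distortion" ([k1, k2, p1, p2, k3] as OpenCV has them; the pictures are not rectified), "view" (4x4, takes a point from world to camera coordinates). Camera axes: x right, y up, looking along -z (the intrinsics and any distortion apply to the point x, -y, -z); pixel columns grow to the right and rows downward; lengths in m; the calibration is good to about 2 mm. A picture is of the moment at which its call begins. There is no depth.
- ctrl.hand_in(): hands the job in, once; it reports no verdict.
Trained networks look in a picture, given as the dict that the camera call returned (one of the last four; its "shot" number tells which), for a name from the list of things; names that differ only in an ending like _2 or _b are one class to them, and where a whole thing is asked for, a point or a joint stands for the part that bears it (a point fixed in the world has none). Each returns a list of dicts, best first, with "confidence" (0 to 1); they miss things now and then, are a little off and sometimes report something else, mostly with a low value. They report only what shows in the picture. A call takes as long as a camera call. They do not tell look-alikes from the thing itself.
- boxes_of(picture, thing): "uv" ([column, row] in pixels, amid what is visible of it).
- landmark_of(picture, thing): "uv" ([column, row] in pixels: a listed point, or the origin of a listed thing).
The state is a dict: "time_s": time; "q": joint angles; "dq": joint speeds; "joint_efforts": joint torques, N m; "eef_pos": TCP position; "eef_rot": TCP orientation; "wrist_force": force on the tool from outside, world axes, zero at the start; "torque": the same for the moment, N m; "opening": opening from 0.0 (shut) to 1.0 (fully open).
Only numpy, scipy, OpenCV 4.12 (cv2) and the standard library are available. Lean on these libraries where they do the work, as an engineer would, in place of code of your own. Each camera call takes 0.05 s, during which the arm holds its last target.

### The job

The filter of the bench fume extractor has just been changed: first push the filter drawer fully home until it clicks into its catch, then fit the loose aluminium cover (the upper half of the blower housing, with the bridge handle) on its two dowels and press it down against the rubber seal until it is flush on its metal seat all round. Finish still holding it pressed down there, without letting go, so that I can do up the thumbscrews; leave the other things on the bench where they are.

Things in the scene. Friction and masses are not known exactly. Their poses are not given: they have to be found in the camera images.
- extractor: Bench fume extractor, lower half, fixed: grey box 280 mm long (x), 220 wide, 94 high, turned up to 7 degrees, left or right of mid-bench. Origin on the bench under the centre of the cover's seat; x points away from the robot, from the drawer front (102 mm before the origin) to the motor box (x = +100 to +180 mm, 148 mm high); z up.
- seal (a joint): Compression of the black round rubber seal (108 mm across) in the top of the seat, m: 0 = free, standing 4 mm above the seat; 0.004 = flat. The seat is an aluminium plate 170 (x) by 150 mm (y), its flat top 108 mm above the bench. The cover's weight presses the seal in by only 0.3 to 1 mm; flush takes about 10 N more (3 N per mm), then metal meets metal.
- filter_drawer (a joint): How far the filter drawer is open, m: 0 = fully home, at most 0.10; starts 40 to 75 mm open. It slides along the extractor's x axis (home is +x). About 1.5 N moves it; over the last 11 mm it rides over a sprung ball catch (peak below 10 N); from 4 mm open the catch draws it home against a hard stop.
- drawer_face (a point): Centre of the flat outer face of the filter drawer's front, which looks along the extractor's -x and moves with the drawer. The face is 178 mm wide and 58 mm high, from 24 to 82 mm above the bench, with only a shallow dark finger pull (proud by 2 mm at most) on it.
- dowel_a (a point): Foot of dowel A on the flat top of the seat, 108 mm above the bench: a round-nosed steel pin 12 mm in diameter standing 22 mm above the seat, at x = -40, y = +60 mm from the extractor's origin. Axes as the extractor's.
- dowel_b (a point): Foot of dowel B, the same kind of pin, at x = +60, y = -60 mm from the extractor's origin.
- cover: Loose cover, upper half of the blower housing, aluminium, 0.4 to 0.6 kg: flange 170 (x) by 150 mm (y), 12 mm thick, low dome with round grille (35 mm high), two dowel holes, two thumbscrews, a bridge handle; 71 mm high. Lies right way up across the bench from the extractor, turned up to 30 degrees. Origin: centre of its underside. Fitted, its axes agree with the extractor's (fits one way round).
- cover_grip (a point): Middle of the cover's handle bar, 64 mm above its underside, straight above the cover's origin. The bar runs along the cover's x axis, 150 mm long (122 mm clear between its posts), 16 mm wide (y), 14 mm high; 22 mm free between the bar and the dome's grille below it.
- hole_a (a point): Centre of dowel hole A on the cover's underside, at x = -40, y = +60 mm from the cover's origin; 14 mm in diameter, straight through the 12 mm flange. Goes on dowel A.
- hole_b (a point): Centre of dowel hole B on the cover's underside, at x = +60, y = -60 mm from the cover's origin; same size. Goes on dowel B.
- pigment: Bystander: white dropper bottle with a black cap, 38 mm across, 100 mm tall, standing between the extractor and the cover; origin at its foot
- tape: Bystander: roll of tape lying flat, 96 mm across, 24 mm high; origin at the centre of its underside
- ink_jar: Bystander: white ink jar with a lid, 68 mm across, 85 mm tall; origin at its foot
- mix_cup: Bystander: white open mixing cup, 72 mm across, 95 mm tall; origin at its foot
- screwdriver: Bystander: screwdriver with a black handle lying on the bench, 200 mm long, 26 mm high; origin under its middle
- spatula: Bystander: ink spatula with a wooden handle and steel blade lying on the bench, 240 mm long, 20 mm high; origin under its middle
- squeegee: Bystander: wooden squeegee with a dark rubber blade lying flat at the left, 240 x 125 mm, 22 mm high; origin under its middle
Not all that is in view belongs to the job. What is meant by the cover is not green, and is the larger of those in its own colour.

How it is judged:
By the outcome, as a careful person would: the job done as asked, in the order asked, and still so for the second after the job is handed in, while the arm keeps its last pose, push and grip.
It also fails if it takes over 54 s, if anything falls off the work surface, if the arm or the gripper's body presses on something with over 40 N, if the wrist force passes 120 N, or if a joint passes its speed limit or range.

## Working session

There is one attempt and no reset: what is moved stays moved. The work goes in short steps, Python scripts to look and compute and a shell command to move; the robot and the scene stay as the last step left them, time stands still between calls to the robot, and variables do not carry over. Pictures are saved under pics/ and viewed, and the job is handed in when it is done.

```bash
ls; mkdir -p pics
cat > h.py <<'E'
import numpy as np,cv2
from bench import ctrl,cams,boxes_of,landmark_of
def shot(n,fn=None):
    p=cams.camera(n)
    if fn: cv2.imwrite('pics/'+fn,p['color'][:,:,::-1])
    return p
def ray(p,uv):
    K=np.array(p['camera_matrix']);D=np.array(p['distortion'],float);V=np.array(p['view'])
    x,y=cv2.undistortPoints(np.array([[uv]],float),K,D)[0,0]
    d=V[:3,:3].T@np.array([x,-y,-1.]);o=-V[:3,:3].T@V[:3,3];return o,d
def atz(p,uv,z):
    o,d=ray(p,uv);return o+d*(z-o[2])/d[2]
def proj(p,P):
    K=np.array(p['camera_matrix']);D=np.array(p['distortion'],float);V=np.array(p['view'])
    c=(V[:3,:3]@np.atleast_2d(P).T).T+V[:3,3]
    c=c*[1,-1,-1]
    return cv2.projectPoints(c,np.zeros(3),np.zeros(3),K,D)[0][:,0]
E
python3 - <<'E'
from h import *
np.set_printoptions(precision=4,suppress=True)
print(ctrl.get_obs(),ctrl.grip_point_offset)
H={'drawer_face':.053,'dowel_a':.108,'cover':0,'cover_grip':.064,'hole_a':0,'extractor':0,'pigment':0,'tape':0,'ink_jar':0,'mix_cup':0,'screwdriver':0,'spatula':0,'squeegee':0}
for n in('top','side'):
    p=shot(n,n+'0.png')
    print(n,'cam at',ray(p,[256,192])[0])
    for t,z in H.items():
        for r in landmark_of(p,t): print(n,t,np.array(r['uv']),round(r['confidence'],2),atz(p,r['uv'],z)[:2])
E
```

```text
pics
{'time_s': 0.0, 'q': array([ 1.1037,  0.1815,  1.608 , -0.    ,  1.3538, -0.2063]), 'dq': array([ 0.0002,  0.0013,  0.0011,  0.0003, -0.0003,  0.0009]), 'joint_efforts': array([  0.0025, -44.4849, -35.1355,   0.    ,   0.0087,   0.    ]), 'eef_pos': array([0.1481, 0.5553, 0.4038]), 'eef_rot': array([-0.0003,  0.13  ,  0.9915, -0.0008]), 'wrist_force': array([ 0.265 , -0.4257,  0.1213]), 'torque': array([0.03  , 0.0167, 0.0037]), 'opening': 1.0026409620614978} 0.1547
top cam at [0.2254 0.0853 1.2898]
top drawer_face [217.9 191.6] 0.63 [0.4765 0.2093]
top drawer_face [398.7 152.9] 0.46 [ 0.6242 -0.4269]
top drawer_face [154.5 155.7] 0.34 [0.6023 0.4349]
top dowel_a [198.5 149.9] 0.64 [0.6078 0.2731]
top cover [323.9 151.4] 0.94 [ 0.6433 -0.1715]
top cover [332.9 215.4] 0.78 [ 0.4054 -0.198 ]
top cover [364.1 278.5] 0.57 [ 0.1859 -0.3003]
top cover_grip [372.5 278.8] 0.82 [ 0.1871 -0.309 ]
top cover_grip [329.1 144.5] 0.73 [ 0.6481 -0.1777]
top cover_grip [337.1 214.1] 0.7 [ 0.4011 -0.1984]
top hole_a [343.4 134. ] 0.98 [ 0.7118 -0.246 ]
top hole_a [327.2 227.7] 0.98 [ 0.3612 -0.17
[... 1396 characters left out ...]
0.6963 -0.2507]
side hole_a [312.2 261.7] 0.74 [ 0.4631 -0.2162]
side hole_a [277.4 304. ] 0.73 [ 0.2712 -0.2649]
side hole_a [241.6 340.9] 0.64 [ 0.1225 -0.2911]
side hole_a [279.4 267.1] 0.59 [ 0.3687 -0.169 ]
side extractor [262.9 178. ] 0.62 [0.6374 0.2131]
side pigment [305.  201.7] 0.65 [0.66   0.0051]
side tape [250.  227.4] 0.95 [0.4131 0.0237]
side ink_jar [407.  278.8] 0.62 [ 0.6334 -0.4397]
side mix_cup [224.4 155.3] 0.93 [0.6184 0.4394]
side screwdriver [192.6 174.4] 0.59 [0.4342 0.4042]
side spatula [348.  304.9] 0.79 [ 0.4222 -0.3903]
side spatula [263.1 176.3] 0.7 [0.6457 0.2213]
side spatula [408.8 280.1] 0.57 [ 0.6333 -0.4459]
side squeegee [172.6 153.8] 0.56 [0.4522 0.5841]
```

View pics/top0.png

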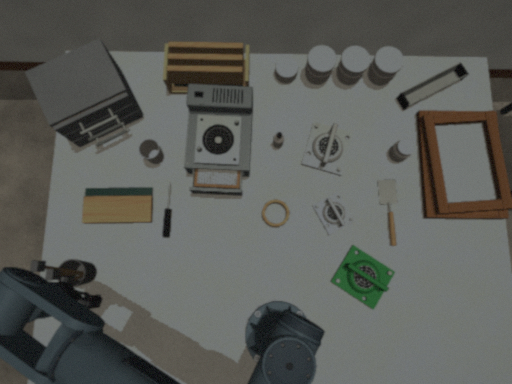

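View pics/side0.png

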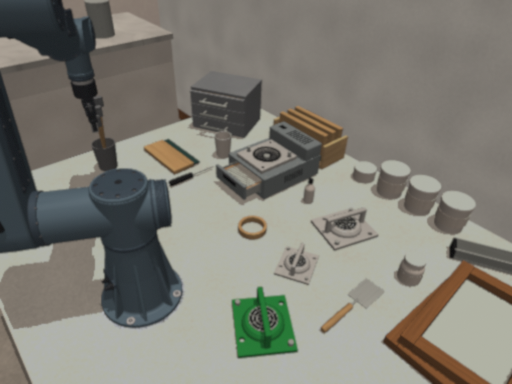

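The top view shows the extractor at about (220,145) with its drawer open. The large light-grey cover is at (327,148). The decoys are a smaller grey cover at (335,213) and a green one at (362,277). I'll zoom in next.

Run:
```python
import cv2
a=cv2.imread('pics/top0.png')[75:205,170:300];b=cv2.imread('pics/top0.png')[110:185,290:365]
cv2.imwrite('pics/z1.png',cv2.resize(a,(585,585),interpolation=cv2.INTER_CUBIC))
cv2.imwrite('pics/z2.png',cv2.resize(b,(600,600),interpolation=cv2.INTER_CUBIC))
a=cv2.imread('pics/side0.png')
cv2.imwrite('pics/z3.png',cv2.resize(a[110:210,210:330],(720,600),interpolation=cv2.INTER_CUBIC))
cv2.imwrite('pics/z4.png',cv2.resize(a[190:265,295:395],(800,600),interpolation=cv2.INTER_CUBIC))
```

```text
(no output)
```

View pics/z1.png

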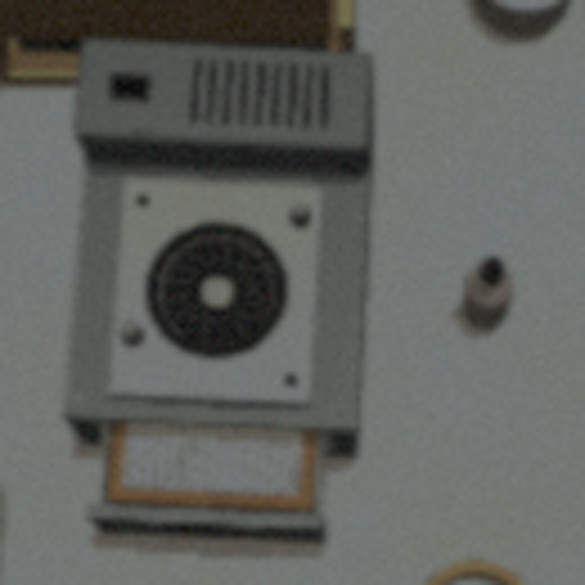

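View pics/z2.png

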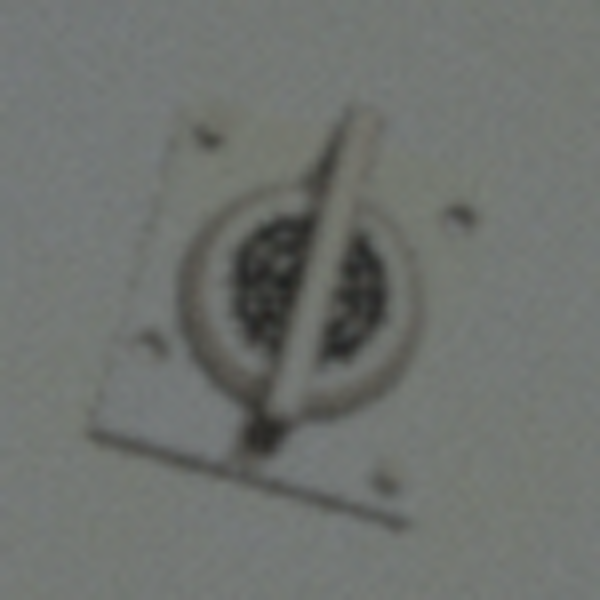

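View pics/z3.png

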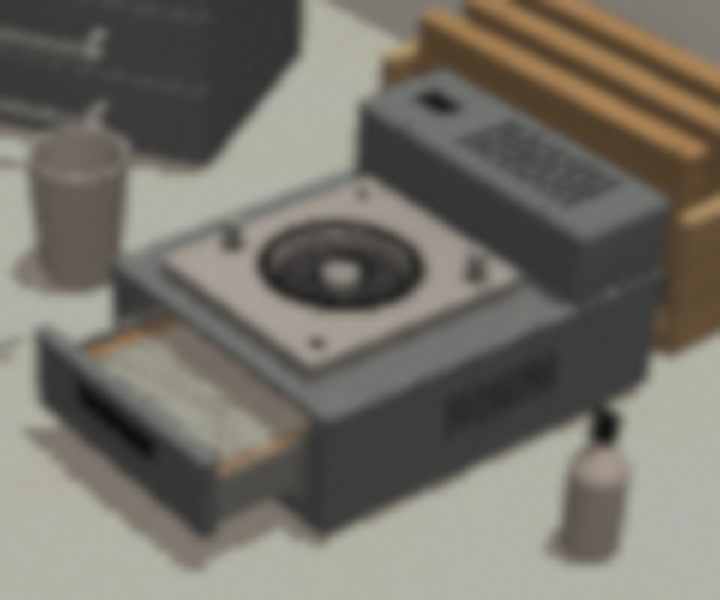

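View pics/z4.png

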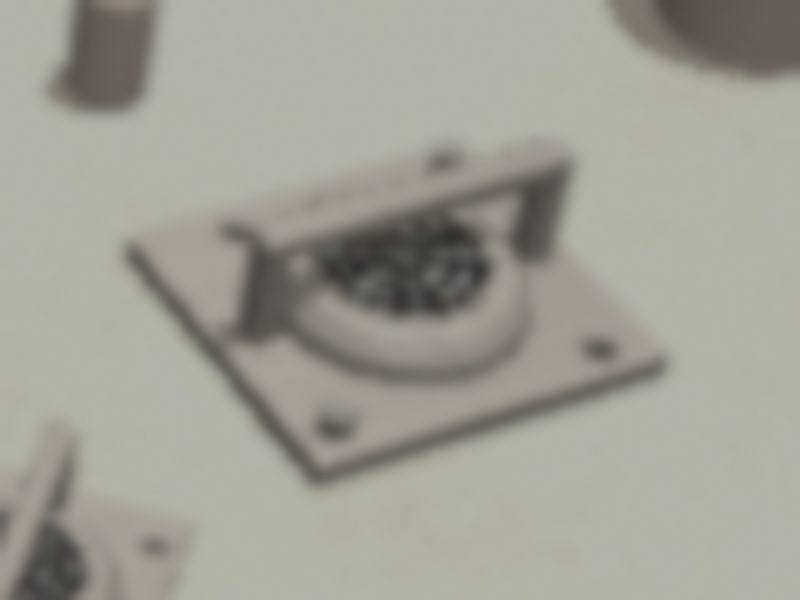

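```bash
cat > fit.py <<'E'
from h import *
from scipy.optimize import least_squares
def px(c,s,off): return [(c[0]+.5)/s-.5+off[0],(c[1]+.5)/s-.5+off[1]]
def fit(obs,x0):  # obs: (picture, uv, local xyz)
    def f(v,each=False):
        c,s=np.cos(v[2]),np.sin(v[2]);r=[]
        for p,uv,L in obs:
            P=[v[0]+c*L[0]-s*L[1],v[1]+s*L[0]+c*L[1],L[2]]
            r.append(proj(p,P)[0]-uv)
        return np.ravel(r)
    o=least_squares(f,x0,loss='soft_l1');return o.x,f(o.x).reshape(-1,2)
E
cat > m1.py <<'E'
from fit import *
np.set_printoptions(precision=4,suppress=True)
t=shot('top');s=shot('side')
T1=lambda c:px(c,4.5,(170,75));S1=lambda c:px(c,6,(210,110));T2=lambda c:px(c,8,(290,110));S2=lambda c:px(c,8,(295,190))
E=[(t,T1(c),L) for c,L in [((125,181),(.085,.075,.108)),((323,184),(.085,-.075,.108)),((313,403),(-.085,-.075,.108)),((111,394),(-.085,.075,.108)),((300,215),(.06,-.06,.119)),((133,335),(-.04,.06,.119))]]
E2=[(s,S1(c),L) for c,L in [((163,260),(-.085,.075,.108)),((362,176),(.085,.075,.108)),((522,272),(.085,-.075,.108)),((315,372),(-.085,-.075,.108)),((232,237),(-.04,.06,.119)),((475,268),(.06,-.06,.119))]]
C=[(t,T2(c),L) for c,L in [((460,213),(.06,-.06,.012)),((152,343),(-.04,.06,.012)),((92,433),(-.085,.075,.008)),((408,523),(-.085,-.075,.008)),((368,112),(.075,0,.071)),((288,412),(-.075,0,.071))]]
C2=[(s,S2(c),L) for c,L in [((128,245),(-.085,.075,.010)),((318,475),(-.085,-.075,.008)),((665,362),(.085,-.075,.010)),((600,348),(.06,-.06,.012)),((235,235),(-.04,.06,.012))]]
for nm,a,b in(('ext',E,E2),('cov',C,C2)):
    x0=[.64,.2,0] if nm=='ext' else [.65,-.17,-.25]
    for k,o in(('top',a),('side',b),('both',a+b)):
        x,r=fit(o,x0);print(nm,k,x[:2],np.degrees(x[2]),abs(r).max()); 
    print(r)
    if nm=='ext':
        c,sn=np.cos(x[2]),np.sin(x[2])
        # drawer: lip top edge corner pts z=.082
        for p,uvs in((t,[T1((93,515)),T1((325,521))]),(s,[S1((40,333)),S1((212,465))])):
            for uv in uvs:
                P=atz(p,uv,.082)[:2]-x[:2];print('lip',c*P[0]+sn*P[1],-sn*P[0]+c*P[1])
E
python3 m1.py
```

```text
ext top [0.6467 0.2085] -1.2958679469533738 0.7701278139209364
ext side [0.6454 0.209 ] -0.5580954928912281 0.7247706825549756
ext both [0.6462 0.2088] -1.0774563227105076 0.8358490481583232
[[-0.1273  0.098 ]
 [-0.3579  0.8358]
 [ 0.0187  0.0213]
 [ 0.0245  0.64  ]
 [-0.046  -0.5535]
 [-0.078  -0.047 ]
 [-0.1215  0.2137]
 [ 0.5596  0.6151]
 [-0.0022  0.7361]
 [ 0.0508 -0.5298]
 [ 0.1832 -0.5219]
 [ 0.4979 -0.6551]]
lip -0.1695679625674204 0.0876112668630598
lip -0.16882367200678963 -0.08609028373849553
lip -0.1715259882816946 0.08707425529473883
lip -0.17118509156146203 -0.08579964523359937
cov top [ 0.6555 -0.1812] -15.909615989116052 1.1010994778156658
cov side [ 0.6534 -0.1796] -16.01429914558686 0.4797576125267824
cov both [ 0.6544 -0.1803] -16.01970013958123 0.9012937746918794
[[-0.3982  0.9013]
 [-0.3134  0.5586]
 [-0.1618 -0.1325]
 [ 0.1783  0.1508]
 [-0.0673 -0.7914]
 [-0.7367  0.8468]
 [ 0.0853 -0.347 ]
 [ 0.471   0.3276]
 [ 0.8434 -0.1774]
 [ 0.0753  0.2322]
 [ 0.3475 -0.1718]]
```

Fits from the two cameras agree to about 2 mm:
- **Extractor:** (0.646, 0.209), yaw −1.1°, drawer about 68 mm open.
- **Cover:** (0.6545, −0.180), yaw −16°.

Next I'll move in front of the drawer with the fingers shut.

```bash
cat > go.py <<'E'
import sys;from h import *
# usage: go.py x y z toolYyaw_deg  -> offset, spin from measured pose
from scipy.spatial.transform import Rotation as R
o=ctrl.get_obs();q=o['eef_rot'];M=R.from_quat([*q[1:],q[0]]).as_matrix()
yaw=np.degrees(np.arctan2(M[1,1],M[0,1]))
print('t',round(o['time_s'],2),'pos',o['eef_pos'].round(4),'Yyaw',round(yaw,2),'tilt',M[:,2].round(4),'F',o['wrist_force'].round(1),'T',o['torque'].round(2),'open',round(o['opening'],3))
if len(sys.argv)>4:
    a=[float(v) for v in sys.argv[1:]]
    print('offset',(M.T@(np.array(a[:3])-o['eef_pos'])).round(4),'spin',round(-(a[3]-yaw),2))
E
python3 go.py 0.42 0.212 0.40 88.9
python3 -m handwheel '[{"offset":[-0.05,-0.037,0.0],"spin":-2,"grip":0},{"offset":[-0.1,-0.075,0.0],"spin":-4,"grip":0},{"offset":[-0.15,-0.112,0.0],"spin":-6,"grip":0},{"offset":[-0.2,-0.15,0.0],"spin":-8,"grip":0},{"offset":[-0.25,-0.187,0.0],"spin":-10,"grip":0},{"offset":[-0.3,-0.224,0.0],"spin":-12,"grip":0},{"offset":[-0.352,-0.262,0.0],"spin":-14,"grip":0},{"offset":[-0.352,-0.262,0.05],"spin":-14,"grip":0},{"offset":[-0.352,-0.262,0.10],"spin":-14,"grip":0},{"offset":[-0.352,-0.262,0.15],"spin":-14,"grip":0},{"offset":[-0.352,-0.262,0.174],"spin":-14,"grip":0},{"offset":[-0.352,-0.262,0.174],"spin":-14,"grip":0},{"offset":[-0.352,-0.262,0.174],"spin":-14,"grip":0}]'
python3 go.py 0.50 0.212 0.231 88.9
```

```text
t 1.5 pos [0.1483 0.5556 0.4047] Yyaw 75.06 tilt [-0.  0. -1.] F [-0.9 -0.2  0.6] T [ 0.03  0.04 -0.02] open 1.001
offset [-0.3512 -0.2619  0.0047] spin -13.84
time_s: 3.12
eef_pos: [0.4215, 0.2119, 0.2319]
eef_rot: [0.001, 0.008, 1.0, 0.0]
wrist_force: [-0.4, -0.8, 0.3]
opening: -0.003
t 3.12 pos [0.4215 0.2119 0.2319] Yyaw 89.06 tilt [ 1.8e-03  4.0e-04 -1.0e+00] F [-0.4 -0.8  0.3] T [-0.02 -0.02 -0.02] open -0.003
offset [-0.0785  0.0014  0.001 ] spin 0.16
```

```bash
python3 -m handwheel '[{"offset":[-0.02,0,0],"spin":0,"grip":0},{"offset":[-0.035,0,0],"spin":0,"grip":0},{"offset":[-0.045,0,0],"spin":0,"grip":0},{"offset":[-0.055,0,0],"spin":0,"grip":0},{"offset":[-0.065,0,0],"spin":0,"grip":0},{"offset":[-0.075,0,0],"spin":0,"grip":0},{"offset":[-0.085,0,0],"spin":0,"grip":0},{"offset":[-0.093,0,0],"spin":0,"grip":0},{"offset":[-0.097,0,0],"spin":0,"grip":0}]'
python3 go.py
python3 -m handwheel '[{"offset":[-0.003,0,0],"spin":0,"grip":0},{"offset":[-0.006,0,0],"spin":0,"grip":0},{"offset":[-0.008,0,0],"spin":0,"grip":0}]'
python3 go.py
```

```text
time_s: 4.25
eef_pos: [0.5183, 0.21, 0.2306]
eef_rot: [0.0, 0.008, 1.0, 0.0]
wrist_force: [-2.0, -1.0, 0.7]
opening: -0.007
t 4.25 pos [0.5183 0.21   0.2306] Yyaw 89.05 tilt [ 1.e-04  1.e-04 -1.e+00] F [-2.  -1.   0.7] T [-0.04  0.18  0.01] open -0.007
time_s: 4.62
eef_pos: [0.5255, 0.2099, 0.2306]
eef_rot: [-0.001, 0.008, 1.0, -0.0]
wrist_force: [-6.0, -0.7, 5.5]
opening: -0.001
t 4.62 pos [0.5255 0.2099 0.2306] Yyaw 89.06 tilt [-1.6e-03 -2.0e-04 -1.0e+00] F [-6.  -0.7  5.5] T [-0.18  1.01 -0.08] open -0.001
```

```bash
for i in 1 2 3; do python3 -m handwheel '[{"offset":[-0.0015,0,0],"spin":0,"grip":0},{"offset":[-0.003,0,0],"spin":0,"grip":0}]' >/dev/null; python3 go.py; done
```

```text
t 4.88 pos [0.5274 0.21   0.2303] Yyaw 89.08 tilt [-4.9e-03 -6.0e-04 -1.0e+00] F [-8.6 -1.9  5.5] T [-0.29  1.36 -0.12] open 0.003
t 5.12 pos [0.531  0.2098 0.2304] Yyaw 89.07 tilt [-2.4e-03 -5.0e-04 -1.0e+00] F [-3.  -1.8  0.8] T [-0.25  0.48 -0.04] open 0.001
t 5.38 pos [0.5349 0.2098 0.2306] Yyaw 89.05 tilt [ 4.e-04  2.e-04 -1.e+00] F [-1.1 -0.3 -0.6] T [-0.08  0.26 -0.01] open 0.004
```

```bash
for i in 1 2 3; do python3 -m handwheel '[{"offset":[-0.001,0,0],"spin":0,"grip":0},{"offset":[-0.002,0,0],"spin":0,"grip":0}]' >/dev/null; python3 go.py; done
```

```text
t 5.62 pos [0.5359 0.2099 0.2306] Yyaw 89.06 tilt [-3.6e-03 -2.0e-04 -1.0e+00] F [-9.7 -1.7  6.9] T [-0.25  1.66 -0.08] open 0.002
t 5.88 pos [0.5366 0.21   0.2305] Yyaw 89.08 tilt [-8.e-03 -7.e-04 -1.e+00] F [-17.2  -1.5  11.8] T [-0.25  2.69 -0.07] open -0.0
t 6.12 pos [0.5374 0.21   0.2302] Yyaw 89.1 tilt [-0.0122 -0.0012 -0.9999] F [-25.1  -2.5  19. ] T [-0.46  3.83 -0.12] open 0.0
```

```bash
python3 -m handwheel '[{"offset":[0.02,0,0],"spin":0,"grip":0},{"offset":[0.05,0,0],"spin":0,"grip":0},{"offset":[0.05,0,-0.05],"spin":0,"grip":0},{"offset":[0.05,0,-0.1],"spin":0,"grip":0.5},{"offset":[0.05,0,-0.15],"spin":0,"grip":1},{"offset":[0.05,0,-0.15],"spin":0,"grip":1}]'
python3 go.py 0.6545 -0.180 0.38 74
python3 - <<'E'
from h import *
t=shot('top','t2.png');s=shot('side','s2.png')
a=cv2.imread('pics/side0.png');
a=cv2.imread('pics/s2.png');cv2.imwrite('pics/z5.png',cv2.resize(a[110:210,200:320],(720,600),interpolation=cv2.INTER_CUBIC))
E
```

```text
time_s: 6.88
eef_pos: [0.4927, 0.211, 0.3865]
eef_rot: [0.006, 0.008, 1.0, 0.001]
wrist_force: [-0.6, -0.2, -0.2]
opening: 0.636
t 6.88 pos [0.4927 0.211  0.3865] Yyaw 89.07 tilt [ 0.0122  0.0024 -0.9999] F [-0.6 -0.2 -0.2] T [ 0.03 -0.   -0.  ] open 0.636
offset [-0.168  -0.3883  0.0075] spin 15.07
```

View pics/z5.png

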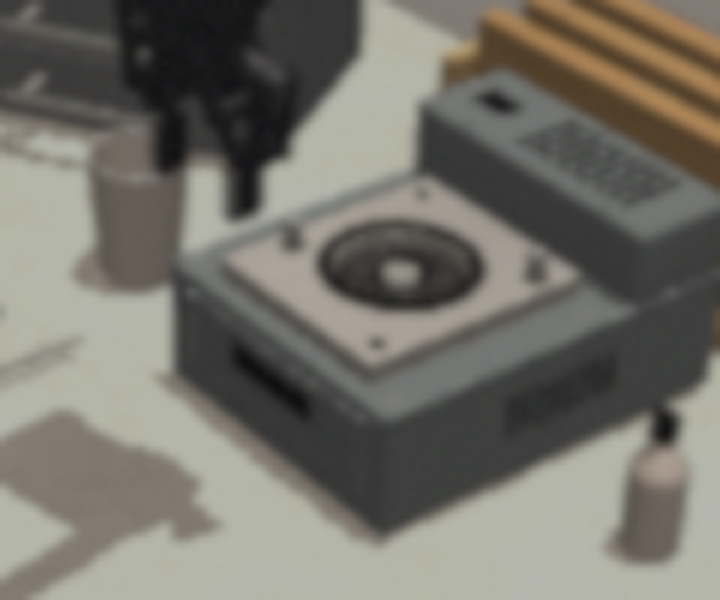

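The drawer front is flush with the box (dark pull at crop (270,380), no gap), so it is home. On to the cover.

```bash
python3 -m handwheel '[{"offset":[-0.021,-0.0485,0],"spin":2,"grip":1},{"offset":[-0.042,-0.097,0],"spin":4,"grip":1},{"offset":[-0.063,-0.1455,0],"spin":6,"grip":1},{"offset":[-0.084,-0.194,0],"spin":8,"grip":1},{"offset":[-0.105,-0.2425,0],"spin":10,"grip":1},{"offset":[-0.126,-0.291,0],"spin":12,"grip":1},{"offset":[-0.147,-0.3395,0],"spin":14,"grip":1},{"offset":[-0.164,-0.388,0],"spin":15,"grip":1},{"offset":[-0.164,-0.388,0.05],"spin":15,"grip":1},{"offset":[-0.164,-0.388,0.05],"spin":15,"grip":1},{"offset":[-0.164,-0.388,0.05],"spin":15,"grip":1}]'
python3 go.py 0.6545 -0.180 0.2187 74
python3 - <<'E'
from h import *
t=shot('top','t3.png');s=shot('side','s3.png')
a=cv2.imread('pics/s3.png');cv2.imwrite('pics/z6.png',cv2.resize(a[160:265,290:395],(600,600),interpolation=cv2.INTER_CUBIC))
E
```

```text
time_s: 8.35
eef_pos: [0.6484, -0.1796, 0.3305]
eef_rot: [-0.001, 0.138, 0.99, 0.0]
wrist_force: [-0.5, 0.4, -0.2]
opening: 0.999
t 8.35 pos [ 0.6484 -0.1796  0.3305] Yyaw 74.1 tilt [-1.e-03  6.e-04 -1.e+00] F [-0.5  0.4 -0.2] T [ 0.01 -0.02  0.03] open 0.999
offset [-0.0061  0.0012  0.1118] spin 0.1
```

View pics/z6.png

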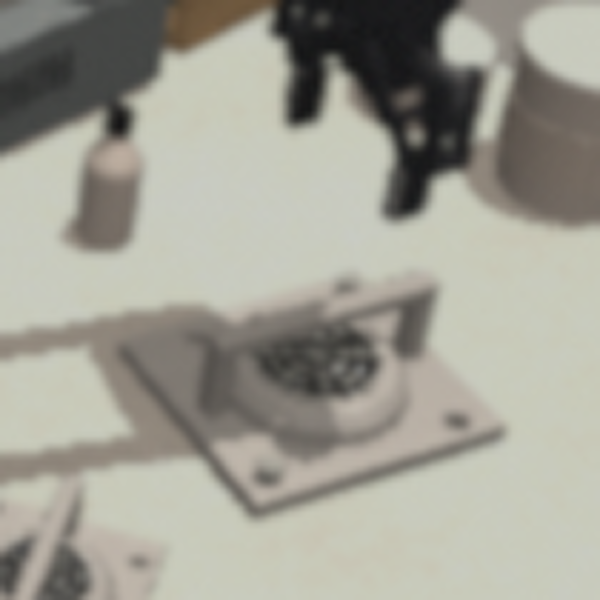

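The jaws straddle the bar (handle at crop (330,300)). Descending and gripping.

```bash
python3 -m handwheel '[{"offset":[-0.006,0.001,0.04],"spin":0,"grip":1},{"offset":[-0.006,0.001,0.08],"spin":0,"grip":1},{"offset":[-0.006,0.001,0.10],"spin":0,"grip":1},{"offset":[-0.006,0.001,0.112],"spin":0,"grip":1},{"offset":[-0.006,0.001,0.112],"spin":0,"grip":1},{"offset":[-0.006,0.001,0.112],"spin":0,"grip":0.5},{"offset":[-0.006,0.001,0.112],"spin":0,"grip":0.1},{"offset":[-0.006,0.001,0.112],"spin":0,"grip":0},{"offset":[-0.006,0.001,0.112],"spin":0,"grip":0},{"offset":[-0.006,0.001,0.112],"spin":0,"grip":0},{"offset":[-0.006,0.001,0.112],"spin":0,"grip":0},{"offset":[-0.006,0.001,0.112],"spin":0,"grip":0}]'
python3 go.py
```

```text
time_s: 9.95
eef_pos: [0.6546, -0.181, 0.2193]
eef_rot: [0.0, 0.139, 0.99, -0.0]
wrist_force: [-0.5, 0.3, 5.6]
opening: 0.176
t 9.95 pos [ 0.6546 -0.181   0.2193] Yyaw 74.06 tilt [ 7.e-04 -5.e-04 -1.e+00] F [-0.5  0.3  5.6] T [ 0.06  0.12 -0.04] open 0.176
```

```bash
python3 -m handwheel '[{"offset":[0,0,-0.01],"spin":0,"grip":0},{"offset":[0,0,-0.03],"spin":0,"grip":0},{"offset":[0,0,-0.06],"spin":0,"grip":0},{"offset":[0,0,-0.1],"spin":0,"grip":0},{"offset":[0,0,-0.14],"spin":0,"grip":0},{"offset":[0,0,-0.17],"spin":0,"grip":0},{"offset":[0,0,-0.17],"spin":0,"grip":0},{"offset":[0,0,-0.17],"spin":0,"grip":0}]'
python3 go.py 0.646 0.2088 0.385 88.9
python3 - <<'E'
from h import *
s=shot('side','s4.png')
a=cv2.imread('pics/s4.png');cv2.imwrite('pics/z7.png',cv2.resize(a[110:260,260:410],(600,600),interpolation=cv2.INTER_CUBIC))
E
```

```text
time_s: 10.95
eef_pos: [0.6539, -0.1806, 0.3873]
eef_rot: [-0.001, 0.139, 0.99, 0.0]
wrist_force: [0.6, 0.3, -4.8]
opening: 0.175
t 10.95 pos [ 0.6539 -0.1806  0.3873] Yyaw 74.06 tilt [-2.e-03  9.e-04 -1.e+00] F [ 0.6  0.3 -4.8] T [-0.04  0.04  0.02] open 0.175
offset [0.1146 0.3722 0.0027] spin -14.84
```

View pics/z7.png

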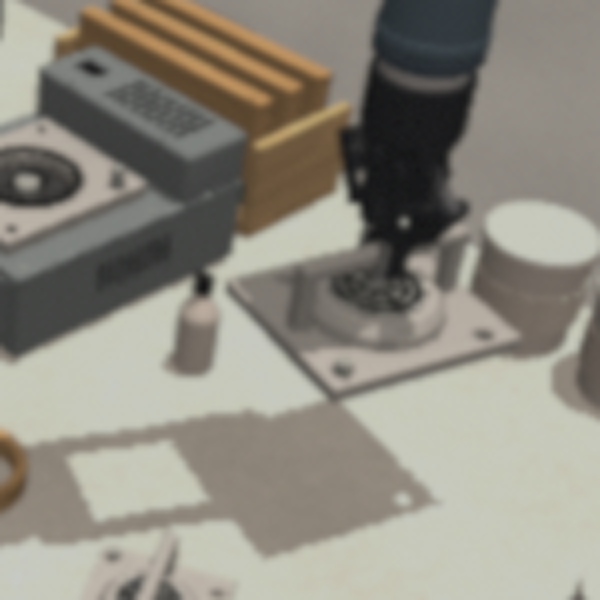

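The cover is lifted level and clear of the pigment bottle. Carrying it over the extractor.

```bash
python3 -m handwheel '[{"offset":[0.006,0.02,0],"spin":-1,"grip":0},{"offset":[0.019,0.06,0],"spin":-2.5,"grip":0},{"offset":[0.034,0.11,0],"spin":-4.5,"grip":0},{"offset":[0.05,0.16,0],"spin":-6.5,"grip":0},{"offset":[0.065,0.21,0],"spin":-8.5,"grip":0},{"offset":[0.08,0.26,0],"spin":-10.5,"grip":0},{"offset":[0.095,0.31,0],"spin":-12.5,"grip":0},{"offset":[0.108,0.35,0],"spin":-14,"grip":0},{"offset":[0.1145,0.372,0],"spin":-15,"grip":0},{"offset":[0.1145,0.372,0],"spin":-15,"grip":0},{"offset":[0.1145,0.372,0],"spin":-15,"grip":0},{"offset":[0.1145,0.372,0],"spin":-15,"grip":0}]'
python3 go.py 0.646 0.2088 0.385 88.9
python3 - <<'E'
from h import *
s=shot('side','s5.png')
a=cv2.imread('pics/s5.png');cv2.imwrite('pics/z8.png',cv2.resize(a[75:200,200:325],(600,600),interpolation=cv2.INTER_CUBIC))
s=shot('top','t5.png')
a=cv2.imread('pics/t5.png');cv2.imwrite('pics/z9.png',cv2.resize(a[75:200,160:285],(600,600),interpolation=cv2.INTER_CUBIC))
E
```

```text
time_s: 12.5
eef_pos: [0.6468, 0.207, 0.3885]
eef_rot: [-0.0, 0.009, 1.0, -0.0]
wrist_force: [-0.5, 0.3, -4.9]
opening: 0.175
t 12.5 pos [0.6468 0.207  0.3885] Yyaw 88.95 tilt [-3.e-04 -4.e-04 -1.e+00] F [-0.5  0.3 -4.9] T [ 0.05  0.01 -0.03] open 0.175
offset [0.0008 0.0018 0.0035] spin 0.05
```

View pics/z8.png

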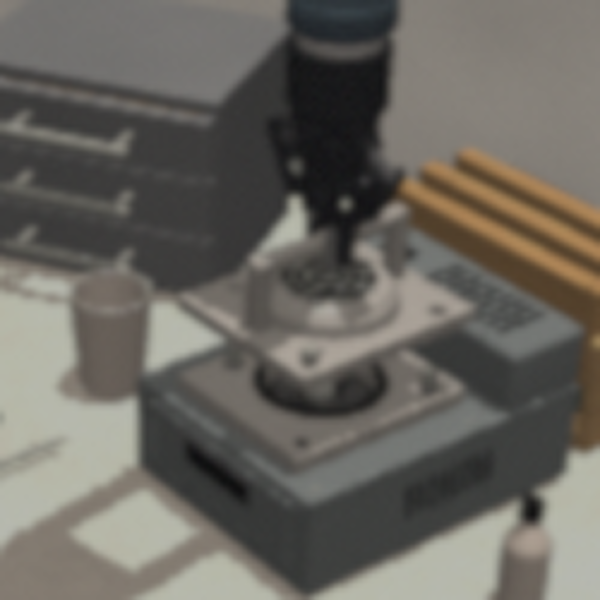

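View pics/z9.png

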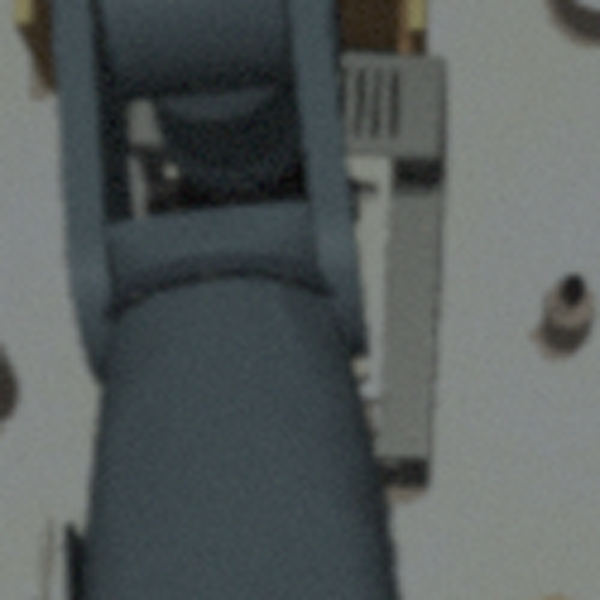

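Side view: the cover is level above the seat, with dowels at about crop (235,355) and (430,380). I'll lower it to just above them and fit again from the side camera.

```bash
python3 -m handwheel '[{"offset":[0.001,0.002,0.01],"spin":0,"grip":0},{"offset":[0.001,0.002,0.02],"spin":0,"grip":0},{"offset":[0.001,0.002,0.03],"spin":0,"grip":0},{"offset":[0.001,0.002,0.03],"spin":0,"grip":0},{"offset":[0.001,0.002,0.03],"spin":0,"grip":0}]'
python3 go.py 0.646 0.2088 0.355 88.9
python3 - <<'E'
from h import *
s=shot('side','s6.png')
a=cv2.imread('pics/s6.png');cv2.imwrite('pics/z10.png',cv2.resize(a[120:180,225:305],(800,600),interpolation=cv2.INTER_CUBIC))
E
```

```text
time_s: 13.22
eef_pos: [0.6456, 0.2104, 0.3587]
eef_rot: [0.0, 0.008, 1.0, -0.0]
wrist_force: [-0.1, -0.3, -4.9]
opening: 0.174
t 13.22 pos [0.6456 0.2104 0.3587] Yyaw 89.06 tilt [ 1.e-04 -0.e+00 -1.e+00] F [-0.1 -0.3 -4.9] T [-0.01  0.03  0.05] open 0.174
offset [-0.0004 -0.0016  0.0037] spin 0.16
```

View pics/z10.png

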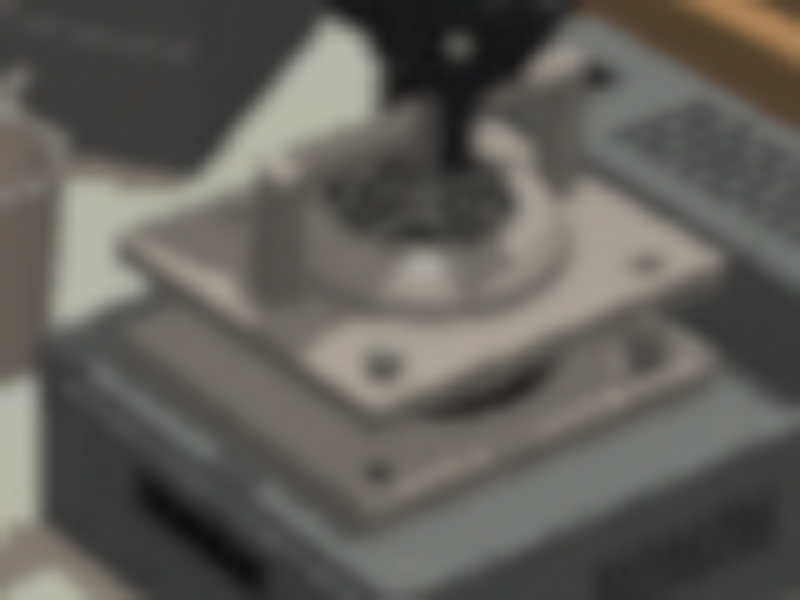

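```bash
cat > m2.py <<'E'
from fit import *
s=shot('side');S=lambda c:px(c,10,(225,120));u=.139
C=[(s,S(c),L) for c,L in [((122,240),(-.085,.075,u+.010)),((375,410),(-.085,-.075,u+.008)),((724,262),(.085,-.075,u+.010)),((648,262),(.06,-.06,u+.012))]]
x,r=fit(C,[.646,.209,0]);print(x,np.degrees(x[2]));print(r.round(2))
E=[(s,S(c),L) for c,L in [((365,520),(-.085,-.075,.108)),((716,358),(.085,-.075,.108)),((645,350),(.06,-.06,.119))]]
x,r=fit(E,[.646,.209,0]);print(x,np.degrees(x[2]));print(r.round(2))
for n in('hole_a','dowel_a'):
    for q in landmark_of(s,n): print(n,q['uv'],round(q['confidence'],2),atz(s,q['uv'],u+.012 if n=='hole_a' else .108).round(4))
E
python3 m2.py
```

```text
[ 0.64810928  0.21309864 -0.02152911] -1.2335268675311752
[[-0.42 -0.48]
 [ 0.04  0.59]
 [ 0.19 -0.08]
 [ 0.16 -0.14]]
[ 0.64330561  0.20813783 -0.0314945 ] -1.804501794761328
[[ 0.2  -0.18]
 [ 0.03  0.84]
 [-0.24 -0.47]]
hole_a [315.1, 261.9] 0.98 [ 0.3518 -0.3075  0.151 ]
hole_a [281.0, 268.1] 0.81 [ 0.2683 -0.2677  0.151 ]
hole_a [245.9, 141.6] 0.8 [0.5976 0.2736 0.151 ]
hole_a [244.7, 339.3] 0.69 [ 0.0688 -0.3662  0.151 ]
hole_a [289.9, 148.1] 0.67 [0.6956 0.1382 0.151 ]
hole_a [279.3, 299.7] 0.59 [ 0.1976 -0.3369  0.151 ]
dowel_a [292.7, 153.1] 0.78 [0.731  0.1542 0.108 ]
dowel_a [247.8, 149.0] 0.6 [0.615  0.2824 0.108 ]
```

```bash
python3 -m handwheel '[{"offset":[0.001,-0.002,0.0],"spin":0.2,"grip":0},{"offset":[0.001,-0.002,0.004],"spin":0.2,"grip":0},{"offset":[0.001,-0.002,0.007],"spin":0.2,"grip":0},{"offset":[0.001,-0.002,0.007],"spin":0.2,"grip":0}]'
python3 go.py
python3 -m handwheel '[{"offset":[0,0,0.002],"spin":0,"grip":0},{"offset":[0,0,0.004],"spin":0,"grip":0},{"offset":[0,0,0.004],"spin":0,"grip":0}]' >/dev/null
python3 go.py
python3 -m handwheel '[{"offset":[0,0,0.002],"spin":0,"grip":0},{"offset":[0,0,0.004],"spin":0,"grip":0},{"offset":[0,0,0.004],"spin":0,"grip":0}]' >/dev/null
python3 go.py
```

```text
time_s: 13.92
eef_pos: [0.6443, 0.2083, 0.351]
eef_rot: [-0.001, 0.01, 1.0, -0.0]
wrist_force: [0.2, 0.0, -4.1]
opening: 0.176
t 13.93 pos [0.6443 0.2083 0.351 ] Yyaw 88.86 tilt [-1.1e-03 -2.0e-04 -1.0e+00] F [ 0.2  0.  -4.1] T [ 0.01  0.01 -0.05] open 0.176
t 14.3 pos [0.6446 0.2085 0.3479] Yyaw 88.85 tilt [ 6.e-04  4.e-04 -1.e+00] F [-0.2  0.4 -3.8] T [ 0.1  -0.03 -0.05] open 0.175
t 14.68 pos [0.645  0.2089 0.3436] Yyaw 88.82 tilt [ 0.0026  0.0017 -1.    ] F [ 4.3  4.5 -7.2] T [ 0.8  -1.28 -0.52] open 0.175
```

```bash
python3 -m handwheel '[{"offset":[-0.001,0.001,0],"spin":0,"grip":0},{"offset":[-0.001,0.001,0],"spin":0,"grip":0}]' >/dev/null
python3 go.py
python3 -m handwheel '[{"offset":[0,0,0.002],"spin":0,"grip":0},{"offset":[0,0,0.003],"spin":0,"grip":0},{"offset":[0,0,0.003],"spin":0,"grip":0}]' >/dev/null
python3 go.py
```

```text
t 14.93 pos [0.6459 0.2095 0.3434] Yyaw 88.84 tilt [ 1.2e-03  4.0e-04 -1.0e+00] F [ 5.2  2.2 -6.3] T [ 0.45 -1.03 -0.36] open 0.175
t 15.3 pos [0.6459 0.2093 0.3412] Yyaw 88.84 tilt [ 1.7e-03  5.0e-04 -1.0e+00] F [ 6.   2.6 -2.5] T [ 0.56 -1.01 -0.38] open 0.171
```

```bash
python3 -m handwheel '[{"offset":[-0.0015,0.0005,0],"spin":0.3,"grip":0},{"offset":[-0.0015,0.0005,0],"spin":0.3,"grip":0}]' >/dev/null
python3 go.py
python3 -m handwheel '[{"offset":[0,0,0.002],"spin":0,"grip":0},{"offset":[0,0,0.003],"spin":0,"grip":0},{"offset":[0,0,0.003],"spin":0,"grip":0}]' >/dev/null
python3 go.py
python3 - <<'E'
from h import *
s=shot('side','s7.png')
a=cv2.imread('pics/s7.png');cv2.imwrite('pics/z11.png',cv2.resize(a[120:180,225:305],(800,600),interpolation=cv2.INTER_CUBIC))
E
```

```text
t 15.55 pos [0.6469 0.2098 0.3404] Yyaw 88.56 tilt [-1.e-03 -3.e-04 -1.e+00] F [ 2.7  2.  -3.7] T [ 0.33 -0.5  -0.19] open 0.176
t 15.93 pos [0.6469 0.2098 0.3373] Yyaw 88.56 tilt [-7.e-04 -1.e-04 -1.e+00] F [ 2.   1.1 -3.3] T [ 0.35 -0.46 -0.17] open 0.175
```

View pics/z11.png

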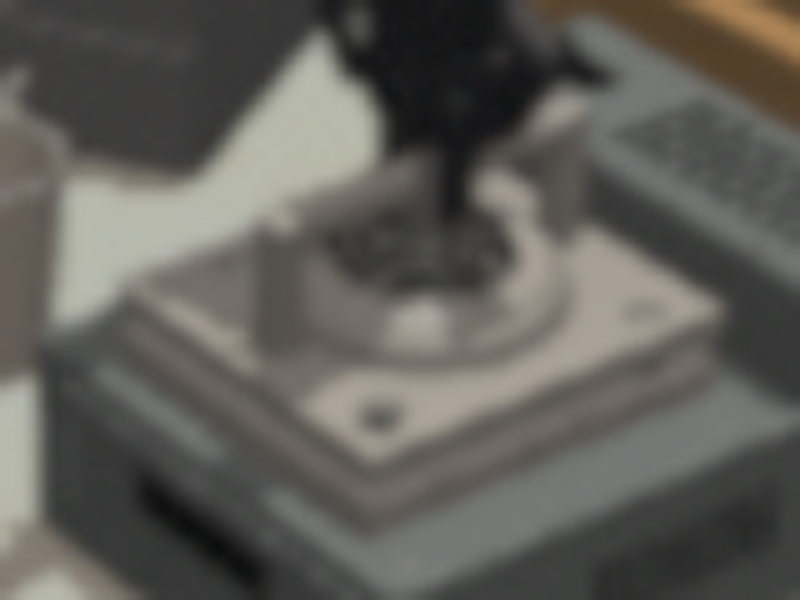

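The cover is on both dowels: the pin is visible in hole B at crop (648,310), and lateral forces are low. I'll keep going down onto the seal.

```bash
python3 -m handwheel '[{"offset":[-0.0004,0.0003,0.002],"spin":0.1,"grip":0},{"offset":[-0.0004,0.0003,0.004],"spin":0.1,"grip":0},{"offset":[-0.0004,0.0003,0.004],"spin":0.1,"grip":0}]' >/dev/null
python3 go.py
for i in 1 2 3; do python3 -m handwheel '[{"offset":[0,0,0.001],"spin":0,"grip":0},{"offset":[0,0,0.002],"spin":0,"grip":0},{"offset":[0,0,0.002],"spin":0,"grip":0}]' >/dev/null
python3 go.py; done
```

```text
t 16.35 pos [0.6472 0.2101 0.3331] Yyaw 88.46 tilt [-1.3e-03 -3.0e-04 -1.0e+00] F [ 0.9  0.3 -4.8] T [ 0.08 -0.22  0.01] open 0.173
t 16.73 pos [0.6473 0.2101 0.3314] Yyaw 88.46 tilt [-6.e-04 -2.e-04 -1.e+00] F [ 0.6 -0.1 -4.5] T [ 0.05 -0.03  0.02] open 0.176
t 17.1 pos [0.6474 0.2101 0.3303] Yyaw 88.46 tilt [ 1.e-04 -2.e-04 -1.e+00] F [-3.4 -0.9  0.2] T [-0.1   0.43 -0.01] open 0.171
t 17.48 pos [0.6475 0.2101 0.3286] Yyaw 88.46 tilt [ 7.e-04 -0.e+00 -1.e+00] F [-4.3 -1.6  6. ] T [-0.23  0.79  0.01] open 0.176
```

```bash
python3 -m handwheel '[{"offset":[0.0004,-0.0002,0.001],"spin":0,"grip":0},{"offset":[0.0004,-0.0002,0.001],"spin":0,"grip":0}]' >/dev/null
python3 go.py
for i in 1 2 3 4; do python3 -m handwheel '[{"offset":[0,0,0.001],"spin":0,"grip":0},{"offset":[0,0,0.001],"spin":0,"grip":0}]' >/dev/null
python3 go.py; done
```

```text
t 17.73 pos [0.6473 0.21   0.3281] Yyaw 88.46 tilt [ 1.7e-03  3.0e-04 -1.0e+00] F [-4.4 -0.8  7. ] T [-0.14  0.74  0.02] open 0.174
t 17.98 pos [0.6473 0.21   0.3276] Yyaw 88.46 tilt [ 2.e-03  3.e-04 -1.e+00] F [-5.4 -0.6  9.1] T [-0.17  0.9  -0.04] open 0.173
t 18.23 pos [0.6473 0.2101 0.3274] Yyaw 88.47 tilt [ 2.1e-03  2.0e-04 -1.0e+00] F [-7.1 -1.7 12.3] T [-0.25  1.24  0.04] open 0.172
t 18.48 pos [0.6472 0.21   0.3273] Yyaw 88.47 tilt [ 2.1e-03  1.0e-04 -1.0e+00] F [-9.9 -2.6 17.7] T [-0.3   1.64 -0.02] open 0.17
t 18.73 pos [0.6472 0.2101 0.3272] Yyaw 88.48 tilt [ 0.0024  0.     -1.    ] F [-12.4  -2.7  22. ] T [-0.45  2.08  0.02] open 0.172
```

```bash
python3 -m handwheel '[{"offset":[0.0008,-0.0002,0.0],"spin":0,"grip":0},{"offset":[0.0015,-0.0003,0],"spin":0,"grip":0},{"offset":[0.0015,-0.0003,0],"spin":0,"grip":0}]' >/dev/null
python3 go.py
python3 -m handwheel '[{"offset":[0.0005,0,0.001],"spin":0,"grip":0},{"offset":[0.0005,0,0.001],"spin":0,"grip":0}]' >/dev/null
python3 go.py
```

```text
t 19.1 pos [0.6466 0.2099 0.3272] Yyaw 88.47 tilt [ 6.1e-03  9.0e-04 -1.0e+00] F [-7.1 -1.9 18.4] T [-0.19  1.12 -0.01] open 0.18
t 19.35 pos [0.6463 0.21   0.3272] Yyaw 88.47 tilt [ 7.5e-03  9.0e-04 -1.0e+00] F [-7.4 -0.9 21.3] T [-0.25  1.18 -0.01] open 0.173
```

```bash
python3 -m handwheel '[{"offset":[0.0008,-0.0002,0.001],"spin":0,"grip":0},{"offset":[0.0012,-0.0002,0.002],"spin":0,"grip":0},{"offset":[0.0012,-0.0002,0.002],"spin":0,"grip":0}]' >/dev/null
python3 go.py
python3 - <<'E'
from h import *
s=shot('side','s8.png')
a=cv2.imread('pics/s8.png');cv2.imwrite('pics/z12.png',cv2.resize(a[120:180,225:305],(800,600),interpolation=cv2.INTER_CUBIC))
shot('top','t8.png')
E
python3 go.py
```

```text
t 19.73 pos [0.6458 0.2099 0.3272] Yyaw 88.47 tilt [ 0.0109  0.0014 -0.9999] F [-6.6 -1.1 28.1] T [-0.27  1.26 -0.03] open 0.177
t 19.82 pos [0.6458 0.2099 0.3272] Yyaw 88.47 tilt [ 0.0109  0.0014 -0.9999] F [-6.7 -1.8 26.8] T [-0.24  1.29 -0.03] open 0.176
```

View pics/z12.png

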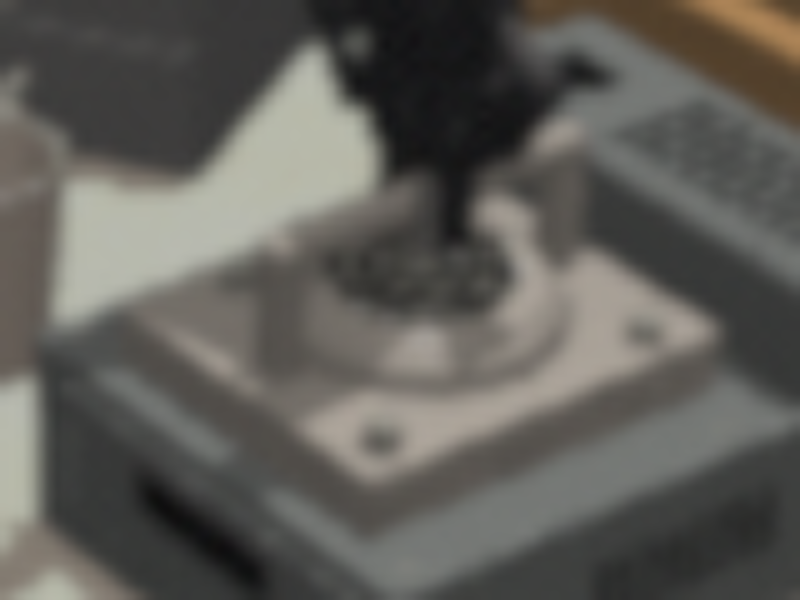

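View pics/s8.png

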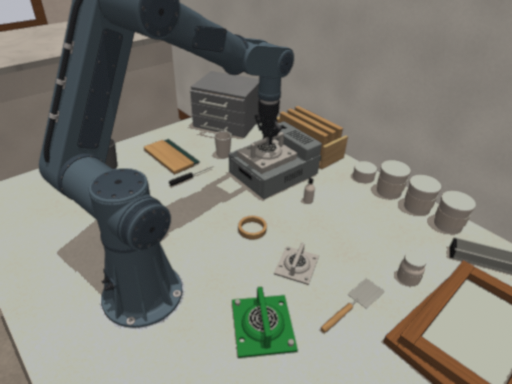

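No gap shows on the two visible edges, the pin shows in hole B, and the drawer front is still home. I'll do one steady-state check, then hand in.

```bash
python3 -m handwheel '[{"offset":[0,0,0],"spin":0,"grip":0},{"offset":[0,0,0],"spin":0,"grip":0},{"offset":[0,0,0],"spin":0,"grip":0},{"offset":[0,0,0],"spin":0,"grip":0}]' >/dev/null; python3 go.py
python3 -c "
from bench import ctrl
print(ctrl.hand_in())"; python3 go.py
```

```text
t 20.32 pos [0.6458 0.2098 0.3272] Yyaw 88.47 tilt [ 0.0108  0.0014 -0.9999] F [-7.3 -1.  27.4] T [-0.25  1.3  -0.06] open 0.175
the job is handed in; nothing more can be done
None
the job is handed in; nothing more can be done
```

The drawer is home in its catch, and the cover is on both dowels, pressed down on its seat and still held there. I handed in at about 20 s of the 54 s allowed.

- **Drawer:** I pushed it in with the fingers shut. The force rose to about 9 N over the catch, fell to about 1 N, then climbed to 25 N against the hard stop. The pictures show its front flush with the box.
- **Cover:** I gripped it by the handle bar and eased it onto the dowels, shifting it by 1–2 mm steps as the side forces showed. Pressing then met the soft seal first and metal after that.
- **Last checks:** The press held steady at about 27 N, with the tool height unchanged at 0.3272 m under rising force. The side picture shows no gap on the two edges it can see.

**Not fully confirmed:**
- The arm hid the cover in the top view, so flushness on the far edges rests on the force and height readings.
- About 7 N of sideways force and 0.6° of tool tilt remained, with almost no moment at the grip.
- Before insertion, the camera and arm estimates of where the cover sat in the gripper disagreed by about 3 mm, which is why I settled the fit by feel.
- I did not re-measure the other things on the bench. They look unmoved in the last side picture, and nothing touched them.

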